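# Bolt the goldsmith's stock box shut

## Robot

A 6-joint arm with a two-finger parallel gripper is mounted at the origin on a cart in front of the work surface, level with it; the furniture and walls round the work are solid. World frame = base frame: x ahead of the robot, y to its left, z up, the work surface at z = 0. Lengths are in m, angles in rad, forces in N, time in s.
With the tool pointing down it reaches from about 0.3 to 0.75 m from the base axis. Payload 8.5 kg.
Tool frame: the origin (TCP) lies on the centre line of the jaws, within the pads' length; the fingertips stand 19 mm ahead of it and the grasp point (between the pads) is the TCP; z points along the fingers, y is the direction in which the jaws open and shut (so a half turn about z gives the same grasp; the last joint's range is limited). The gripper opens to 88 mm and grips with 3 to 60 N. Pads are 18 mm wide; open, the fingers measure 123 mm over their backs; the gripper's body (75 mm by 187 mm) begins 45 mm behind the grasp point.
Start: joints at [-1.561, 0.381, 1.297, -0, 1.464, -0.215], TCP at [0.123, -0.536, 0.258] pointing down, gripper open.
Joint ranges: [-3.11, 3.11], [-0.89, 2.33], [0.22, 2.48], [-1.42, 4.56], [0.17, 2.85], [-2.88, 2.88]. Speed limits (rad/s): [2.39, 2.39, 3.14, 3.14, 3.14, 3.14].

## Interface

Orientations are given as a 3x3 rotation matrix whose columns are the frame's x, y, z axes.
In Python, from bench import manip gives the robot as it stands.
- The arm moves only by the tool drive_tool, never from a script. Its argument "motion" is a list of rows, each an object of numbers: "grip": the closure, from -1 (fully open) to 1 (shut); "x", "y", "z": the shift along the tool's x, y, z scaled (see below); "twist": the turn about the tool's z scaled (see below). A call has 1 to 10 rows; each row shifts and turns the pose as measured when the row begins, along the tool's axes as they then stand; what a row does not reach is not made up. The controller multiplies each number of a shift by 20 cm and each number of a turn by pi/4 rad. A row lasts 1/10 s, in which the tool goes at most 50 mm and 8.59 degrees, less where a joint would pass 70% of its speed; a pose out of reach is approached as far as the arm can. A call with a number of a shift or a turn outside -1 to 1 is refused whole. A call with a gripper value outside its range is refused whole. The fingers move at their own pace and stop on an object; "force" is the grip in N (left out, the last holds). Time passes only in rows, so rows that do not move let the fingers close. It gives the time, the measured TCP pose, the force and the opening at its end, in the units of the state.
- manip.get_obs(): the state, without advancing time (a new reading comes with each control period).
- manip.snapshot(name): name is "side" or "top"; returns a dict with "image" (420x560x3 uint8, blue, green, red), "depth" (420x560 float32, m along the optical axis (not along the pixel's ray), 0 where there is no reading), "mtx" (3x3 intrinsics, pixels), "dist" ([k1, k2, p1, p2, k3] as OpenCV has them; the pictures are not rectified), "origin" and "orientation" of the camera in the world. Camera axes: x right, y down, z forward; pixel columns grow to the right and rows downward; lengths in m; the calibration is good to about 2 mm. A picture is of the moment at which its call begins.
- manip.hand_in(): hands the job in, once; it reports no verdict.
The state is a dict: "time_s": time; "qpos": joint angles; "joint_velocities": joint speeds; "joint_torque": joint torques, N m; "tcp_pos": TCP position; "ee_rot": TCP orientation; "force": force on the tool from outside, world axes, zero at the start; "torque": the same for the moment, N m; "grip_width": opening from 0.0 (shut) to 1.0 (fully open).
Only numpy, scipy, OpenCV 4.12 (cv2) and the standard library are available. Lean on these libraries where they do the work, as an engineer would, in place of code of your own. Each camera call takes 0.05 s, during which the arm holds its last target.

## Task

Lock up the wooden stock box for the evening: press its lid down shut, push the bolt on the lid all the way across until its tip is fully through the keeper, then turn the bolt's knob down toward the front of the box into its notch so that the bolt cannot slide back. Leave the things lying around the box where they are.

Things in the scene. Friction and masses are not known exactly. Their poses are not given: they have to be found in the camera images.
- stock_box: Wooden box 160 deep (its x), 226 wide (its y), 105 mm high, on four feet, fixed to the board. Origin: centre of its underside, z up; front = -x, keeper on its +y side. The lid, 180 mm wide, lies between two 22 mm side walls; shut, its top is flush with them at z = 105 mm and its front edge is at x = -86 mm. Two small things lie inside, clear of the lid.
- lid_hinge (a point): Middle of the lid's hinge line, which runs along the box's y at the rear: x = +83, z = 103 mm of the box.
- barrel (a point): On the lid: centre of the bolt's barrel, on the bolt's axis, which runs along the box's y, 13 mm above the lid's top (lid shut: x = -27, y = +10, z = 118 mm of the box). Steel barrel 112 mm long, 26 mm high over the lid, on a base plate 44 mm wide. The knob's stem moves in a slot along its top; at the +y end of the slot a 13 mm notch runs down the front side.
- lid (a joint): Lid angle: 0 = shut, grows as the front edge rises (starts 0.5 to 0.95 rad). Stiff friction hinges hold it at any angle; pressing it down near its front edge takes 3 to 5 N. It opens to 1.3 rad.
- lid_front (a point): Point on the lid's upper face on the bare strip in front of the bolt, 149 mm from the hinge line and 45 mm to the box's -y of the middle: a good place to press. The bare strip is 37 mm deep.
- bolt (a joint): Travel of the bolt along the box's +y: 0 = drawn back, 0.042 m = home, tip right through the keeper (it starts at 0 to 0.014). Sliding takes about 3 N. Below about 0.039 m the slot holds the knob upright.
- bolt_knob (a joint): Turn of the bolt about its own axis: 0 = knob upright (square to the lid), 1.45 rad = knob turned down fully toward the front (-x) of the box, lying in the notch. Turning takes about 1 N at the ball and it stays where it is left.
- knob_ball (a point): Centre of the steel ball knob, 18 mm across, on an 8 mm stem, 36 mm from the bolt's axis (49 mm above the lid's top when upright, 17 mm when turned down). It moves with the bolt: with the bolt home it is at y = +16 mm of the box.
- bolt_tip (a point): Tip of the 12 mm round rod. With the lid shut and the bolt home it is at y = +112 mm of the box.
- keeper (a point): Middle of the opening of the keeper, a steel arch 12 mm wide on top of the box's +y side wall, opening 16 mm across, at x = -27, y = +100, z = 118 mm of the box. The bolt passes through it with the lid shut and hits it with the lid ajar.
- tweezers: Steel tweezers 124 mm long lying in front of the box; bystander. Origin at the middle of its underside, length along its y.
- wax_block: Block of carving wax 38 x 52 x 26 mm in front of the box near its -y end; bystander. Origin at the middle of its underside.
- ball_pen: Black ball pen 145 mm long, 12 mm thick, lying behind the box; bystander. Origin at the middle of its underside.
- masking_tape: Roll of tape 96 mm across, 25 mm high, lying to the left; bystander. Origin at the middle of its underside.
- slide_gauge: Brass slide gauge 125 mm long lying to the left of the box; bystander. Origin at the middle of its underside.

How it is judged:
On the way, in this order (a step that is already met when the one before it is completed fails the run):
1. the lid is shut, with the bolt still drawn back (value of joint lid below 0.03 rad and value of joint bolt below 0.02 m), for 0.2 s.
2. the bolt is home, its tip through the keeper (value of joint bolt above 0.039 m and value of joint lid below 0.04 rad), for 0.2 s.
3. the knob is turned down into its notch (value of joint bolt_knob above 1.2 rad and value of joint bolt above 0.038 m), for 0.2 s.
At the end, for the whole second after the job is handed in: The lid is shut (within 0.04 rad), the bolt is home (at least 38 of its 42 mm, its tip out of the far side of the keeper), the knob is turned down into its notch (at least 1.2 of 1.45 rad) (all of step 3 and value of joint lid below 0.04 rad and y of bolt_tip in the frame of keeper above 0.007 m and distance between bolt_tip and keeper below 0.016 m); the robot touches nothing.
It fails at once if a thing lying around the box is moved more than 30 mm (distance of any of tweezers, wax_block, ball_pen, masking_tape, slide_gauge from where it was at the start of the episode above 0.03 m).
It also fails if it takes over 48 s, if anything falls off the work surface, if the arm or the gripper's body presses on something with over 40 N, if the wrist force passes 120 N, or if a joint passes its speed limit or range.

## Working session

There is one attempt and no reset: what is moved stays moved. The work goes in short steps, Python scripts to look and compute and a tool call to move; the robot and the scene stay as the last step left them, time stands still between calls to the robot, and variables do not carry over. Pictures are saved under pics/ and viewed, and the job is handed in when it is done.

Besides the shell and the picture viewer there is one more tool, called after "Call:" as name([rows], argument=value, ...), one row to a line, values as JSON. drive_tool: Moves the arm, as the interface text tells. Its arguments: {"type":"object","properties":{"motion":{"type":"array"},"force":{"type":"number"}},"required":["motion"]}

```bash
mkdir -p pics
python3 - <<'E'
from bench import manip
import cv2,numpy as np
o=manip.get_obs()
print({k:np.round(v,3).tolist() for k,v in o.items()})
for n in("side","top"):
    s=manip.snapshot(n); cv2.imwrite(f"pics/{n}0.png",s["image"]); np.savez(f"{n}0.npz",**s)
    print(n,s["origin"],np.round(s["orientation"],3).tolist(),s["mtx"].tolist(),s["dist"])
E
ls
```

```text
{'time_s': 0.0, 'qpos': [-1.561, 0.381, 1.298, 0.0, 1.464, -0.215], 'joint_velocities': [0.0, -0.001, 0.001, -0.001, -0.001, 0.0], 'joint_torque': [0.004, -43.792, -22.455, 0.071, 0.035, -0.0], 'tcp_pos': [0.123, -0.536, 0.257], 'ee_rot': [[0.975, 0.223, 0.0], [0.223, -0.975, 0.001], [0.0, -0.001, -1.0]], 'force': [0.455, -0.497, 0.266], 'torque': [0.037, -0.022, 0.025], 'grip_width': 1.001}
side [0.02852668 0.36777752 1.29642978] [[-0.658, -0.663, 0.358], [-0.753, 0.58, -0.31], [-0.003, -0.473, -0.881]] [[541.9512395132908, 0.0, 268.65297166168136], [0.0, 541.9512395132908, 211.1735594840543], [0.0, 0.0, 1.0]] [-0.15112732  0.          0.          0.          0.        ]
top [ 0.49048128 -0.03973828  1.08736132] [[0.012, -1.0, 0.028], [-0.999, -0.013, -0.037], [0.037, -0.027, -0.999]] [[427.56536273405214, 0.0, 275.1770446250693], [0.0, 427.56536273405214, 207.72526851452687], [0.0, 0.0, 1.0]] [-0.05141814  0.          0.          0.          0.        ]
pics
side0.npz
top0.npz
```

View pics/side0.png

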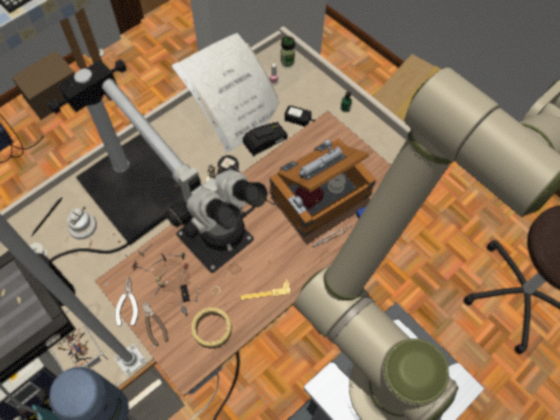

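View pics/top0.png

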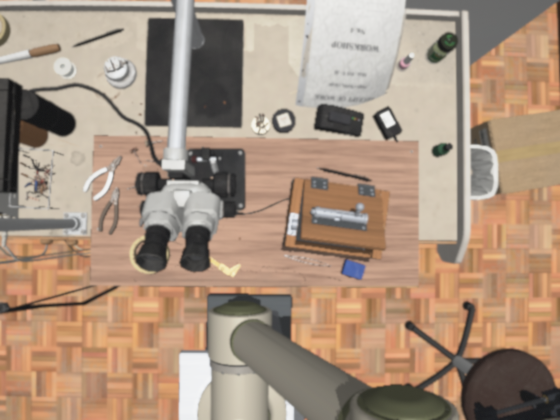

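The top view shows the box at about (335,218) with its lid ajar and the hinges at the rear near (320,183) and (367,190). The bolt barrel runs from (313,215) to (367,217), with the knob near (361,209). The wax is at (353,269), the tweezers at (315,260), the pen at (345,174), and a microscope stands to the left. I'll zoom in next.

```bash
cat > h.py <<'E'
import cv2,numpy as np
def load(n): return dict(np.load(n))
def px2w(s,u,v,d=None):
    if d is None:
        d=s["depth"][int(round(v)),int(round(u))]
    p=cv2.undistortPoints(np.array([[[u,v]]],float),s["mtx"],s["dist"])[0,0]
    return s["origin"]+s["orientation"]@(np.array([p[0],p[1],1])*d)
def cloud(s):
    h,w=s["depth"].shape
    uu,vv=np.meshgrid(np.arange(w),np.arange(h))
    p=cv2.undistortPoints(np.stack([uu,vv],-1).reshape(-1,1,2).astype(float),s["mtx"],s["dist"]).reshape(h,w,2)
    c=np.dstack([p,np.ones((h,w))])*s["depth"][...,None]
    return c@s["orientation"].T+s["origin"]
def proj(s,P):
    R=s["orientation"].T; t=-R@s["origin"]
    return cv2.projectPoints(np.array(P,float).reshape(-1,3),cv2.Rodrigues(R)[0],t,s["mtx"],s["dist"])[0].reshape(-1,2)
def boxT(p): # x,y,yaw
    c,s_=np.cos(p[2]),np.sin(p[2]); return np.array([[c,-s_,0],[s_,c,0],[0,0,1]]),np.array([p[0],p[1],p[3] if len(p)>3 else 0])
E
python3 - <<'E'
from h import *
s=load("top0.npz"); i=s["image"][150:300,260:420]; cv2.imwrite("pics/topz.png",cv2.resize(i,None,fx=5,fy=5,interpolation=cv2.INTER_CUBIC)[:600])
c=cloud(s)
z=np.clip(c[150:300,260:420,2]*1000,0,255).astype(np.uint8)
cv2.imwrite("pics/topd.png",cv2.resize(cv2.applyColorMap(z,cv2.COLORMAP_JET),None,fx=4,fy=4,interpolation=cv2.INTER_NEAREST))
s=load("side0.npz"); i=s["image"][130:250,250:400]; cv2.imwrite("pics/sidez.png",cv2.resize(i,None,fx=5,fy=5,interpolation=cv2.INTER_CUBIC))
E
```

```text
(no output)
```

View pics/topz.png

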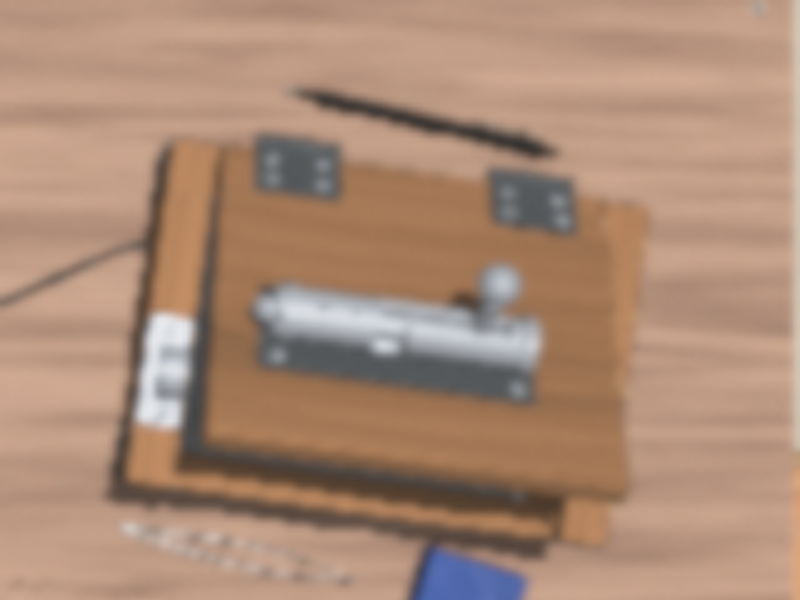

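View pics/topd.png

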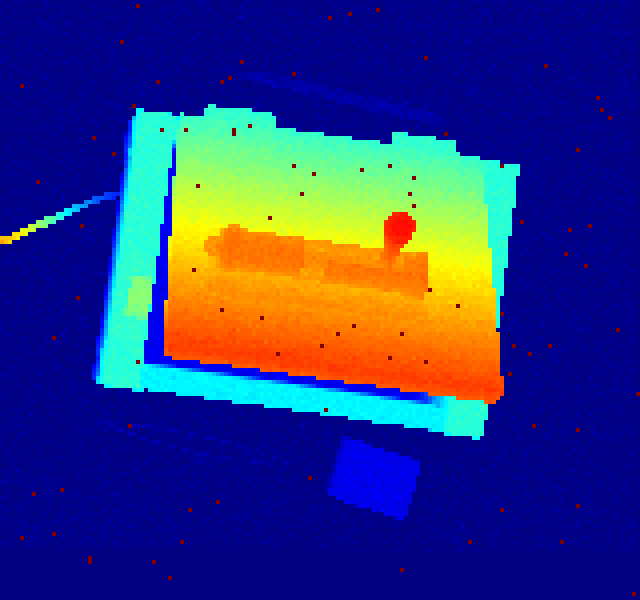

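View pics/sidez.png

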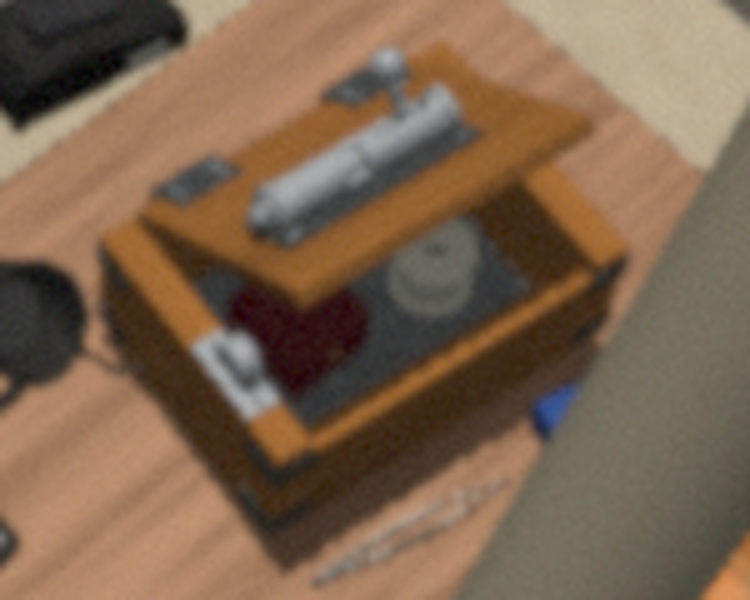

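Run:
```python
from h import *
s=load("top0.npz"); c=cloud(s)
m=np.zeros(s["depth"].shape,bool); m[165:275,275:400]=1
b=c[m&(c[...,2]>0.098)&(c[...,2]<0.112)]
print(len(b), b[:,2].mean())
lab=c[m&(c[...,2]>0.08)&(c[...,2]<0.112)]
# minAreaRect in world xy
r=cv2.minAreaRect((lab[:,:2]*1000).astype(np.float32)); print(r, cv2.boxPoints(r))
for n in [(0.098,.112),(0.08,.096)]:
    q=c[m&(c[...,2]>n[0])&(c[...,2]<n[1])]; print(n,np.round(q[:,2].mean(),4), len(q))
# lid plane: z between .13,.19 excluding bolt
q=c[m&(c[...,2]>0.115)&(c[...,2]<0.25)]
best=None
rng=np.random.default_rng(0)
for k in range(500):
    a=q[rng.choice(len(q),3,False)]; n=np.cross(a[1]-a[0],a[2]-a[0]); n/=np.linalg.norm(n)+1e-12
    if n[2]<0:n=-n
    inl=abs((q-a[0])@n)<0.002
    if best is None or inl.sum()>best.sum(): best=inl
P=q[best]; ce=P.mean(0); n=np.linalg.svd(P-ce,full_matrices=False)[2][2]; n*=np.sign(n[2])
print("lid n",n,"angle",np.arccos(n[2]),"dir",np.degrees(np.arctan2(-n[1],-n[0])),best.sum(),len(q))
hi=(q-ce)@n
bolt=q[hi>0.015]; ball=q[hi>0.04]; print("ball",ball.mean(0),len(ball), hi.max())
# hinge line: z=0.103+...
np.savez("lid.npz",n=n,ce=ce)
```

```text
1110 0.10666525226981942
((502.11083984375, -204.2208251953125), (261.60565185546875, 170.6716766357422), 82.53878021240234) [[ 400.51215  -322.83484 ]
 [ 569.7387   -344.99744 ]
 [ 603.70953   -85.60681 ]
 [ 434.48297   -63.444214]]
(0.098, 0.112) 0.1067 1110
(0.08, 0.096) 0.093 470
lid n [ 0.60402694 -0.07666179  0.79326819] angle 0.6546383314622886 dir 172.76681581964607 3121 4761
ball [ 0.51895523 -0.24524086  0.21670023] 55 0.05861620627315509
```

Run:
```python
from h import *
s=load("top0.npz"); c=cloud(s)
m=np.zeros(s["depth"].shape,bool); m[165:275,280:400]=1
yaw=np.radians(-7.3)
R=np.array([[np.cos(yaw),-np.sin(yaw)],[np.sin(yaw),np.cos(yaw)]])
b=c[m&(c[...,2]>0.098)&(c[...,2]<0.112)]
l=b[:,:2]@R  # box-aligned coords
yl=l[:,1]
L=l[yl>yl.max()-0.03]; 
print("left wall",np.percentile(L,[0,1,5,95,99,100],axis=0).round(4).tolist(),len(L))
# slope of left outer edge: per x-bin max y
def edge(P,ax,sgn,lo,hi,step=.005):
    o=[]
    for a in np.arange(lo,hi,step):
        k=P[(P[:,1-ax]>=a)&(P[:,1-ax]<a+step)]
        if len(k)>1:o.append((a+step/2,(k[:,ax]*sgn).max()*sgn))
    return np.array(o)
e=edge(L,1,1,L[:,0].min()+.01,L[:,0].max()-.01); print("left edge fit",np.polyfit(e[:,0]-e[:,0].mean(),e[:,1],1),e[:,1].std())
# right wall front piece
Rr=l[(yl<yl.min()+0.03)]; print("right",np.percentile(Rr,[0,1,5,95,99,100],axis=0).round(4).tolist(),len(Rr))
f=c[m&(c[...,2]>0.085)&(c[...,2]<0.097)]; fl=f[:,:2]@R
print("front",np.percentile(fl,[0,1,5,50,95,99,100],axis=0).round(4).tolist())
e=edge(fl,0,-1,fl[:,1].min()+.02,fl[:,1].max()-.02); e=e[abs(e[:,1]-np.median(e[:,1]))<.004];print("front edge",np.polyfit(e[:,0]-e[:,0].mean(),e[:,1],1),e[:,1].std())
```

```text
left wall [[0.4403, -0.0705], [0.4418, -0.0668], [0.4476, -0.065], [0.5931, -0.0444], [0.5983, -0.0439], [0.6007, -0.0429]] 611
left edge fit [-0.00360315 -0.04433904] 0.000563627173512618
right [[0.4397, -0.2696], [0.4405, -0.2685], [0.4432, -0.2676], [0.5968, -0.2473], [0.5998, -0.2429], [0.6002, -0.2407]] 293
front [[0.4383, -0.2655], [0.4394, -0.2467], [0.4403, -0.2399], [0.4475, -0.1483], [0.5137, -0.044], [0.5941, -0.0428], [0.6011, -0.0427]]
front edge [-0.0007635   0.44060565] 0.0007523649278234452
```

```bash
cat >> h.py <<'E'
YAW=np.radians(-7.4)
BR=np.array([[np.cos(YAW),-np.sin(YAW),0],[np.sin(YAW),np.cos(YAW),0],[0,0,1]])
_r=np.array([[np.cos(np.radians(-7.3)),-np.sin(np.radians(-7.3))],[np.sin(np.radians(-7.3)),np.cos(np.radians(-7.3))]])@np.array([.5203,-.1563])
BO=np.array([_r[0],_r[1],0.001])
def b2w(p): return BR@(np.array(p,float)/1000)+BO
def w2b(p): return (BR.T@(np.array(p)-BO))*1000
def lidp(d,y,h,th): # d from hinge forward along lid top(2mm above hinge), h above lid top
    h=h+2; return np.array([83-d*np.cos(th)+h*np.sin(th), y, 103+d*np.sin(th)+h*np.cos(th)])
E
cat > plan.py <<'E'
import sys; from h import *
from bench import manip
o=manip.get_obs(); R=np.array(o["ee_rot"])
tb=w2b(o["tcp_pos"]); yawerr=np.degrees(np.arctan2(R[1,0],R[0,0])-YAW)
print("t",o["time_s"],"tcp box",tb.round(1),"tip z",(tb[2]-19).round(1),"yawerr deg",yawerr.round(2),"F",np.round(BR.T@o["force"],1),"grip",o["grip_width"])
if len(sys.argv)>3:  # target TIP in box mm
    t=np.array([float(v) for v in sys.argv[1:4]])+[0,0,19]
    d=BR@((t-tb)/1000); print("tool units total",(R.T@d/0.2).round(4),"dist",np.linalg.norm(d).round(3))
    Rt=BR@np.diag([1,-1,-1]); print("units if aligned",(Rt.T@d/0.2).round(4))
E
python3 - <<'E'
from h import *
print(BO)
th=.655
pts=[b2w(p) for p in [(-80,-113,105),(-80,113,105),(80,113,105),(80,-113,105)]]
pts+=[b2w(lidp(d,y,0,th)) for d,y in((0,-90),(0,90),(169,90),(169,-90))]
pts+=[b2w(lidp(110,-42+16+t,49,th)) for t in (0,14)]
pts+=[b2w(lidp(149,-45,0,th))]
pts+=[b2w((-27,100,118))]
for n,(x0,y0,w,h) in {"top":(260,150,160,120),"side":(250,130,150,120)}.items():
    s=load(n+"0.npz"); i=cv2.resize(s["image"][y0:y0+h,x0:x0+w],None,fx=5,fy=5)
    for k,p in enumerate(proj(s,pts)):
        cv2.circle(i,tuple(int(v) for v in ((p-[x0,y0])*5+2)),3,((0,0,255),(0,255,0),(255,0,0))[min(k//4,2)],-1)
    cv2.imwrite(f"pics/{n}_ov.png",i)
    print(n,"ball from side depth")
s=load("top0.npz");c=cloud(s)
print("ball top pts box",w2b([0.51895523,-0.24524086,0.21670023]), lidp(110,-26,49,th), lidp(149,-45,0,th), lidp(149,-45,0,.3))
E
python3 plan.py
```

```text
[ 0.49622248 -0.22114482  0.001     ]
top ball from side depth
side ball from side depth
ball top pts box [ 25.64687667 -20.96747266 215.70023   ] [ 26.83184932 -26.         210.4529611 ] [-33.9458228  -45.         195.35082311] [-58.75409647 -45.         148.94318377]
t 0.1 tcp box [-330.  -360.3  256.2] tip z 237.2 yawerr deg 20.28 F [0.7 0.7 0.3] grip 1.0002112262016145
```

View pics/top_ov.png

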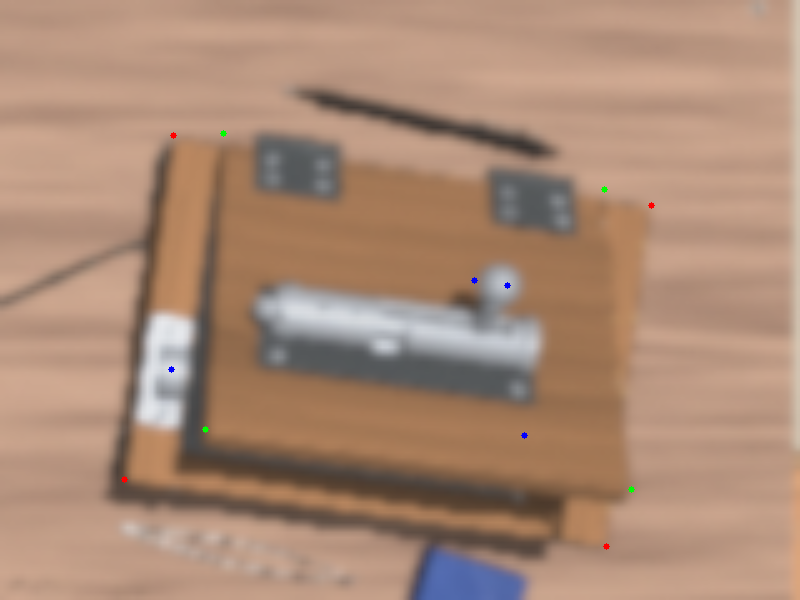

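View pics/side_ov.png

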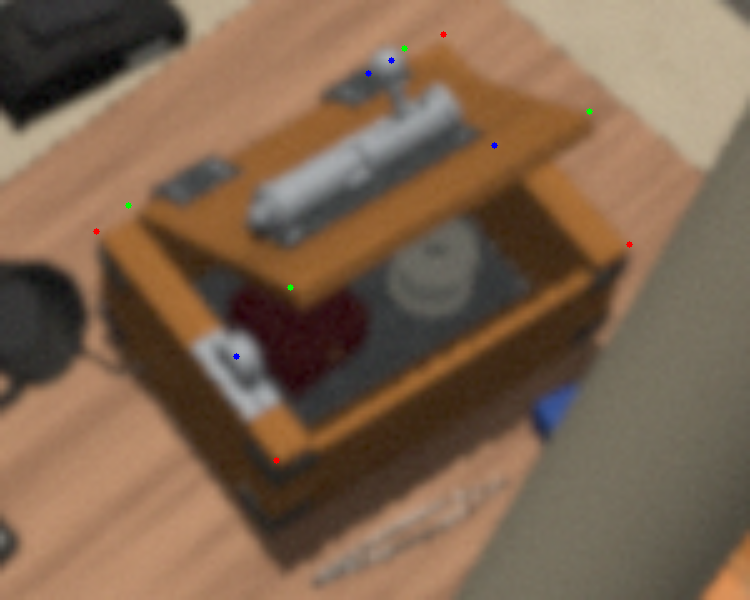

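Call:
drive_tool([
  {"grip":1,"twist":0.18},
  {"grip":1,"twist":0.18},
  {"grip":1,"twist":0.09},
  {"grip":1},
  {"grip":1},
  {"grip":1},
], force=30)

```text
invalid input at $.motion[0]: expected keys grip, x, y, z, twist
```

```bash
python3 plan.py -38 -45 235
```

```text
t 0.1 tcp box [-330.  -360.3  256.2] tip z 237.2 yawerr deg 20.28 F [0.7 0.7 0.3] grip 1.0002112262016145
tool units total [ 1.9158 -0.9727  0.0128] dist 0.43
units if aligned [ 1.4599 -1.5765  0.0111]
```

Call:
drive_tool([
  {"grip":1,"x":0,"y":0,"z":0,"twist":0.18},
  {"grip":1,"x":0,"y":0,"z":0,"twist":0.18},
  {"grip":1,"x":0,"y":0,"z":0,"twist":0.09},
  {"grip":1,"x":0,"y":0,"z":0,"twist":0},
], force=30)

```text
time_s: 0.5
tcp_pos: [0.1226, -0.5354, 0.2558]
ee_rot: [[0.99, -0.141, -0.0], [-0.141, -0.99, 0.005], [-0.001, -0.005, -1.0]]
force: [-0.3, 0.9, 0.1]
grip_width: 0.656
```

```bash
python3 plan.py -38 -45 235
```

```text
t 0.5 tcp box [-330.  -359.7  254.8] tip z 235.8 yawerr deg -0.72 F [-0.4  0.9  0.1] grip 0.6559881852439715
tool units total [ 1.4402 -1.5918  0.0102] dist 0.429
units if aligned [ 1.4602 -1.5736  0.0038]
```

Call:
drive_tool([
  {"grip":1,"x":0.1,"y":-0.11,"z":-0.01,"twist":0},
  {"grip":1,"x":0.14,"y":-0.15,"z":-0.01,"twist":0},
  {"grip":1,"x":0.14,"y":-0.16,"z":-0.01,"twist":0},
  {"grip":1,"x":0.14,"y":-0.16,"z":-0.01,"twist":0},
  {"grip":1,"x":0.14,"y":-0.16,"z":0,"twist":0},
  {"grip":1,"x":0.14,"y":-0.16,"z":0,"twist":0},
  {"grip":1,"x":0.14,"y":-0.16,"z":0,"twist":0},
  {"grip":1,"x":0.14,"y":-0.16,"z":0,"twist":0},
])

```text
time_s: 1.3
tcp_pos: [0.3743, -0.3176, 0.2631]
ee_rot: [[0.991, -0.131, -0.001], [-0.131, -0.991, 0.008], [-0.002, -0.008, -1.0]]
force: [0.5, -0.4, 0.7]
grip_width: 0.006
```

```bash
python3 plan.py -38 -45 230
```

```text
t 1.3 tcp box [-108.5 -111.4  262.1] tip z 243.1 yawerr deg -0.15 F [ 0.5 -0.3  0.7] grip 0.006018495311642229
tool units total [ 0.3516 -0.3322  0.0671] dist 0.098
units if aligned [ 0.3524 -0.3318  0.0653]
```

Call:
drive_tool([
  {"grip":1,"x":0.13,"y":-0.12,"z":0,"twist":0},
  {"grip":1,"x":0.12,"y":-0.11,"z":0.03,"twist":0},
  {"grip":1,"x":0.09,"y":-0.08,"z":0.03,"twist":0},
  {"grip":1,"x":0,"y":0,"z":0,"twist":0},
])

```text
time_s: 1.7
tcp_pos: [0.4551, -0.2581, 0.2508]
ee_rot: [[0.993, -0.116, -0.001], [-0.116, -0.993, 0.009], [-0.002, -0.009, -1.0]]
force: [-0.6, -0.1, -0.5]
grip_width: 0.004
```

```bash
python3 plan.py -38 -45 200
python3 - <<'E'
from bench import manip
import cv2,numpy as np
a=[]
for n,(x0,y0,w,h) in {"top":(260,150,160,120),"side":(250,100,160,150)}.items():
    s=manip.snapshot(n); np.savez(f"{n}1.npz",**s)
    a.append(cv2.resize(s["image"][y0:y0+h,x0:x0+w],(400,int(h*400/w))))
H=max(i.shape[0] for i in a)
cv2.imwrite("pics/c1.png",np.hstack([cv2.copyMakeBorder(i,0,H-i.shape[0],0,0,0) for i in a]))
E
```

```text
t 1.7 tcp box [-36.1 -42.  249.8] tip z 230.8 yawerr deg 0.75 F [-0.6 -0.2 -0.5] grip 0.004155558070230173
tool units total [-0.0096  0.0163  0.1538] dist 0.031
units if aligned [-0.0097  0.0151  0.1539]
```

View pics/c1.png

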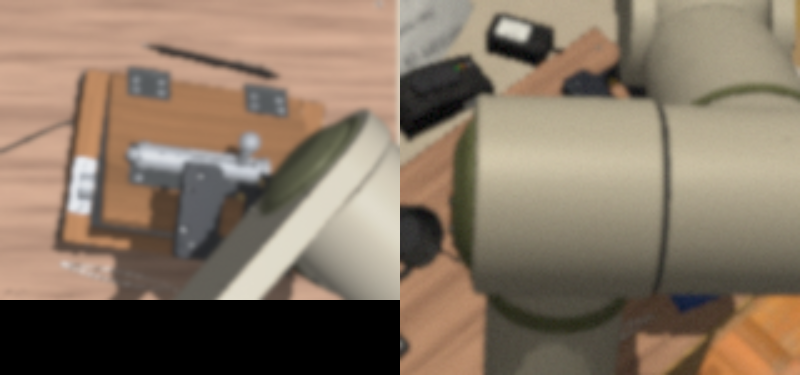

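Call:
drive_tool([
  {"grip":1,"x":0.0,"y":0.01,"z":0.07,"twist":-0.01},
  {"grip":1,"x":0.01,"y":0,"z":0.06,"twist":0},
  {"grip":1,"x":-0.02,"y":0,"z":0.05,"twist":0},
  {"grip":1,"x":-0.03,"y":0,"z":0.05,"twist":0},
  {"grip":1,"x":-0.03,"y":0,"z":0.05,"twist":0},
])

```text
time_s: 2.3
tcp_pos: [0.4378, -0.2639, 0.1963]
ee_rot: [[0.994, -0.113, 0.006], [-0.113, -0.994, 0.003], [0.005, -0.004, -1.0]]
force: [3.3, 0.5, 3.6]
grip_width: 0.005
```

```bash
python3 plan.py -54 -45 165
```

```text
t 2.3 tcp box [-52.4 -49.9 195.3] tip z 176.3 yawerr deg 0.88 F [3.2 0.9 3.6] grip 0.005045753529328825
tool units total [-0.008  -0.0244  0.0564] dist 0.012
units if aligned [-0.008  -0.0245  0.0563]
```

Call:
drive_tool([
  {"grip":1,"x":-0.01,"y":-0.02,"z":0.05,"twist":0},
  {"grip":1,"x":-0.01,"y":0,"z":0.05,"twist":0},
  {"grip":1,"x":-0.015,"y":0,"z":0.05,"twist":0},
  {"grip":1,"x":-0.015,"y":0,"z":0.05,"twist":0},
])

```text
time_s: 2.7
tcp_pos: [0.4269, -0.2617, 0.1565]
ee_rot: [[0.993, -0.118, 0.011], [-0.118, -0.993, 0.0], [0.01, -0.002, -1.0]]
force: [2.8, 1.2, 3.6]
grip_width: 0.004
```

```bash
python3 plan.py -67 -45 120
```

```text
t 2.7 tcp box [-63.6 -49.2 155.5] tip z 136.5 yawerr deg 0.63 F [2.6 1.6 3.6] grip 0.0037786359751628947
tool units total [-0.0178 -0.0209  0.0824] dist 0.017
units if aligned [-0.0172 -0.0209  0.0825]
```

Call:
drive_tool([
  {"grip":1,"x":-0.005,"y":-0.01,"z":0.05,"twist":0},
  {"grip":1,"x":-0.005,"y":0,"z":0.05,"twist":0},
  {"grip":1,"x":-0.005,"y":0,"z":0.03,"twist":0},
])

```text
time_s: 3.0
tcp_pos: [0.4232, -0.2615, 0.1299]
ee_rot: [[0.993, -0.121, 0.013], [-0.121, -0.993, -0.001], [0.013, -0.0, -1.0]]
force: [0.6, -0.3, 2.5]
grip_width: 0.01
```

```bash
python3 plan.py -67 -45 105
```

```text
t 3.0 tcp box [-67.2 -49.4 128.9] tip z 109.9 yawerr deg 0.46 F [ 0.6 -0.2  2.5] grip 0.009856964886503419
tool units total [ 0.001  -0.0221  0.0247] dist 0.007
units if aligned [ 0.0012 -0.0221  0.0246]
```

Call:
drive_tool([
  {"grip":1,"x":0,"y":0,"z":0.02,"twist":0},
  {"grip":1,"x":0,"y":0,"z":0.02,"twist":0},
  {"grip":1,"x":0,"y":0,"z":0.015,"twist":0},
])

```text
time_s: 3.3
tcp_pos: [0.4231, -0.2617, 0.1239]
ee_rot: [[0.993, -0.121, 0.015], [-0.121, -0.993, -0.003], [0.015, 0.002, -1.0]]
force: [-12.6, 13.0, 48.2]
grip_width: 0.007
```

```bash
python3 plan.py -67 -45 105
```

```text
t 3.3 tcp box [-67.3 -49.6 122.9] tip z 103.9 yawerr deg 0.46 F [-14.1  11.3  48.2] grip 0.0071442145609027586
tool units total [ 0.0019 -0.0232 -0.0057] dist 0.005
units if aligned [ 0.0016 -0.0232 -0.0057]
```

Call:
drive_tool([
  {"grip":1,"x":0,"y":0,"z":0,"twist":0},
  {"grip":1,"x":0,"y":0,"z":-0.03,"twist":0},
  {"grip":1,"x":0,"y":0,"z":-0.1,"twist":0},
  {"grip":1,"x":0,"y":0.06,"z":-0.2,"twist":0},
  {"grip":1,"x":0,"y":0.06,"z":-0.2,"twist":0},
])

```text
time_s: 3.8
tcp_pos: [0.4167, -0.2839, 0.2303]
ee_rot: [[0.993, -0.119, 0.006], [-0.119, -0.993, 0.003], [0.006, -0.004, -1.0]]
force: [0.7, -0.0, -0.5]
grip_width: 0.005
```

```bash
sed -i 's/_r\[1\],0.001\]/_r[1],0.0]/' h.py; python3 plan.py -27 -67 170
python3 - <<'E'
from bench import manip
import cv2,numpy as np
a=[]
for n,(x0,y0,w,h) in {"top":(260,150,160,120),"side":(250,100,160,150)}.items():
    s=manip.snapshot(n); np.savez(f"{n}2.npz",**s)
    a.append(cv2.resize(s["image"][y0:y0+h,x0:x0+w],(400,int(h*400/w))))
H=max(i.shape[0] for i in a)
cv2.imwrite("pics/c2.png",np.hstack([cv2.copyMakeBorder(i,0,H-i.shape[0],0,0,0) for i in a]))
E
```

```text
t 3.8 tcp box [-70.8 -72.5 230.3] tip z 211.3 yawerr deg 0.56 F [ 0.7  0.1 -0.5] grip 0.0051510971046512255
tool units total [ 0.218  -0.0244  0.2079] dist 0.06
units if aligned [ 0.219  -0.0274  0.2065]
```

View pics/c2.png

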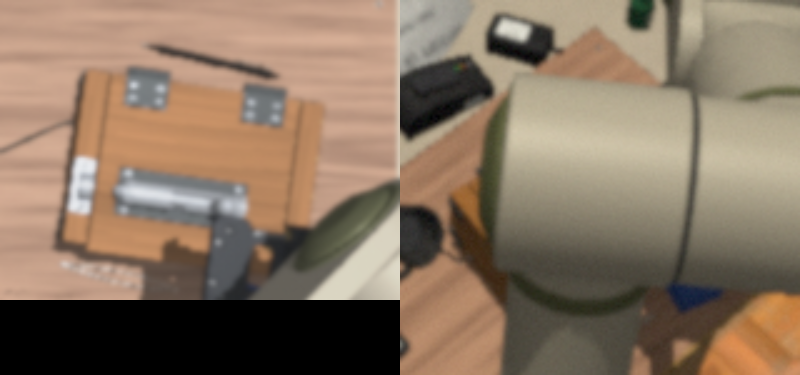

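The lid now looks flush with the side walls in the top view. The barrel runs from about (117,190) to (245,205) in the left crop, and the gripper hides the ball. I'll check the lid numerically.

Run:
```python
from h import *
s=load("top2.npz");c=cloud(s);p=(c.reshape(-1,3)-BO)@BR*1000
for nm,x0,x1,y0,y1 in (("rear",30,60,-40,40),("front",-75,-60,30,80),("wallL",-10,60,95,110),("wallR",0,60,-110,-95)):
    k=p[(p[:,0]>x0)&(p[:,0]<x1)&(p[:,1]>y0)&(p[:,1]<y1)]; print(nm,np.median(k[:,2]),len(k))
k=p[(abs(p[:,0]+27)<12)&(p[:,1]>20)&(p[:,1]<95)&(p[:,2]>112)&(p[:,2]<150)]
print("barrel/rod y max",np.percentile(k[:,1],[98,100]),"x median",np.median(k[k[:,2]>126][:,0]),k[:,2].max())
```

```text
rear 106.3687252201525 444
front 106.37784906292657 141
wallL 106.07814928173414 196
wallR 106.33046436436166 168
barrel/rod y max [94.22783201 94.80014587] x median -27.359025884488876 135.2914930271011
```

Call:
drive_tool([
  {"grip":1,"x":0.1,"y":-0.01,"z":0.05,"twist":0},
  {"grip":1,"x":0.1,"y":0,"z":0.08,"twist":0},
  {"grip":1,"x":0.02,"y":0,"z":0.08,"twist":0},
  {"grip":1,"x":0,"y":0,"z":0.08,"twist":0},
  {"grip":1,"x":0,"y":0,"z":0.04,"twist":0},
])

```text
time_s: 4.4
tcp_pos: [0.464, -0.2906, 0.1653]
ee_rot: [[0.992, -0.122, 0.014], [-0.122, -0.993, -0.007], [0.014, 0.005, -1.0]]
force: [-0.5, -0.4, 0.3]
grip_width: 0.006
```

```bash
python3 plan.py -27 -55 145
```

```text
t 4.4 tcp box [-23.  -73.  165.3] tip z 146.3 yawerr deg 0.41 F [-0.5 -0.5  0.3] grip 0.006086694711381206
tool units total [-0.0195 -0.0903  0.0055] dist 0.019
units if aligned [-0.02   -0.0901  0.0063]
```

Call:
drive_tool([
  {"grip":1,"x":-0.02,"y":-0.05,"z":0,"twist":0},
  {"grip":1,"x":0,"y":-0.05,"z":0,"twist":0},
  {"grip":1,"x":0,"y":-0.05,"z":0,"twist":0},
  {"grip":1,"x":0,"y":-0.05,"z":0,"twist":0},
])

```text
time_s: 4.8
tcp_pos: [0.4642, -0.2483, 0.1647]
ee_rot: [[0.992, -0.123, 0.012], [-0.123, -0.992, -0.007], [0.013, 0.005, -1.0]]
force: [-0.0, -2.8, -1.6]
grip_width: 0.005
```

```bash
python3 plan.py -27 -11 145
```

```text
t 4.8 tcp box [-28.3 -31.  164.7] tip z 145.7 yawerr deg 0.33 F [ 0.3 -2.8 -1.6] grip 0.005134848972667627
tool units total [ 0.0068 -0.1001  0.0028] dist 0.02
units if aligned [ 0.0063 -0.1001  0.0033]
```

Call:
drive_tool([
  {"grip":1,"x":0.005,"y":-0.03,"z":0,"twist":0},
  {"grip":1,"x":0,"y":-0.03,"z":0,"twist":0},
  {"grip":1,"x":0,"y":-0.02,"z":0,"twist":0},
])

```text
time_s: 5.1
tcp_pos: [0.4676, -0.2305, 0.1656]
ee_rot: [[0.992, -0.122, 0.013], [-0.122, -0.993, -0.009], [0.014, 0.008, -1.0]]
force: [-0.9, -3.7, -1.5]
grip_width: 0.006
```

```bash
python3 plan.py -27 -11 145
```

```text
t 5.1 tcp box [-27.2 -13.  165.6] tip z 146.6 yawerr deg 0.41 F [-0.4 -3.7 -1.5] grip 0.006076520335728063
tool units total [ 0.0011 -0.01    0.0081] dist 0.003
units if aligned [ 0.0011 -0.0099  0.0081]
```

Call:
drive_tool([
  {"grip":1,"x":0,"y":-0.015,"z":0.005,"twist":0},
  {"grip":1,"x":0,"y":-0.015,"z":0,"twist":0},
])

```text
time_s: 5.3
tcp_pos: [0.4686, -0.2242, 0.1651]
ee_rot: [[0.992, -0.122, 0.014], [-0.121, -0.993, -0.01], [0.015, 0.009, -1.0]]
force: [-1.2, -3.1, 0.3]
grip_width: 0.008
```

```bash
python3 plan.py -27 -11 145
```

```text
t 5.3 tcp box [-27.   -6.6 165.1] tip z 146.1 yawerr deg 0.43 F [-0.8 -3.2  0.3] grip 0.007555033838991596
tool units total [-0.0003  0.0219  0.0057] dist 0.005
units if aligned [-0.0001  0.022   0.0055]
```

Call:
drive_tool([
  {"grip":1,"x":0,"y":-0.015,"z":0.0,"twist":0},
])

```text
time_s: 5.4
tcp_pos: [0.4693, -0.2224, 0.1656]
ee_rot: [[0.992, -0.122, 0.015], [-0.121, -0.993, -0.014], [0.017, 0.012, -1.0]]
force: [-3.5, -16.0, 1.7]
grip_width: 0.002
```

Call:
drive_tool([
  {"grip":1,"x":0,"y":-0.015,"z":0.0,"twist":0},
])

```text
time_s: 5.5
tcp_pos: [0.4699, -0.2219, 0.1661]
ee_rot: [[0.992, -0.122, 0.016], [-0.121, -0.992, -0.02], [0.019, 0.018, -1.0]]
force: [-4.0, -19.7, -2.7]
grip_width: 0.007
```

Call:
drive_tool([
  {"grip":1,"x":0,"y":0,"z":0,"twist":0},
  {"grip":1,"x":0,"y":0.05,"z":0,"twist":0},
  {"grip":1,"x":0,"y":0.1,"z":-0.1,"twist":0},
  {"grip":1,"x":0,"y":0.1,"z":-0.2,"twist":0},
  {"grip":1,"x":0,"y":0.1,"z":-0.1,"twist":0},
])

```text
time_s: 6.0
tcp_pos: [0.4591, -0.2906, 0.2468]
ee_rot: [[0.993, -0.119, 0.011], [-0.119, -0.993, -0.014], [0.012, 0.012, -1.0]]
force: [0.4, -0.1, -0.9]
grip_width: 0.004
```

```bash
python3 plan.py -7 16 170
python3 - <<'E'
from bench import manip
from h import *
a=[]
for n,(x0,y0,w,h) in {"top":(270,160,120,105),"side":(250,100,160,150)}.items():
    s=manip.snapshot(n); np.savez(f"{n}3.npz",**s)
    a.append(cv2.resize(s["image"][y0:y0+h,x0:x0+w],(400,int(h*400/w)),interpolation=cv2.INTER_CUBIC))
    if n=="top": print((proj(s,[b2w((-27,16,154)),b2w((-27,112,118)),b2w((-27,100,130))])-[x0,y0])*400/w)
H=max(i.shape[0] for i in a)
cv2.imwrite("pics/c3.png",np.hstack([cv2.copyMakeBorder(i,0,H-i.shape[0],0,0,0) for i in a]))
s=load("top3.npz");c=cloud(s);p=(c.reshape(-1,3)-BO)@BR*1000
k=p[(abs(p[:,0]+27)<15)&(p[:,1]>-40)&(p[:,1]<40)&(p[:,2]>145)&(p[:,2]<168)]
print("ball",k.mean(0),k.min(0),k.max(0),len(k))
k=p[(abs(p[:,0]+27)<5)&(p[:,1]>62)&(p[:,1]<130)]
k=k[np.argsort(k[:,1])];print(k[:,1:].round(0).tolist())
E
```

```text
t 6.0 tcp box [-27.9 -73.6 246.8] tip z 227.8 yawerr deg 0.55 F [ 0.4  0.  -0.9] grip 0.0039331689006508125
tool units total [ 0.1052 -0.4506  0.2846] dist 0.109
units if aligned [ 0.1045 -0.4481  0.2888]
[[209.75982926 229.76711246]
 [ 62.01309518 208.91919251]
 [ 80.85849089 211.55783233]]
ball [-25.91540951  16.22473524 161.64973865] [-33.94867183   8.0434664  155.34036341] [-17.8599815   24.00290005 165.91604752] 52
[[63.0, 131.0], [63.0, 134.0], [63.0, 128.0], [64.0, 131.0], [65.0, 128.0], [65.0, 133.0], [65.0, 122.0], [66.0, 126.0], [66.0, 127.0], [66.0, 126.0], [68.0, 124.0], [68.0, 124.0], [68.0, 121.0], [68.0, 126.0], [70.0, 124.0], [70.0, 122.0], [71.0, 123.0], [71.0, 126.0], [72.0, 122.0], [72.0, 123.0], [73.0, 124.0], [73.0, 123.0], [73.0, 123.0], [74.0, 123.0], [75.0, 125.0], [75.0, 129.0], [75.0, 123.0], [76.0, 126.0], [76.0, 123.0], [77.0, 125.0], [77.0, 127.0], [78.0, 122.0], [78.0, 128.0], [79.0, 125.0], [80.0, 126.0], [80.0, 123.0], [80.0, 126.0], [81.0, 123.0], [82.0, 126.0], [82.0, 126.0], [82.0, 124.0], [84.0, 125.0], [84.0, 124.0], [84.0, 123.0], [85.0, 125.0], 
[... 713 characters left out ...]
.0, 127.0], [109.0, 123.0], [110.0, 120.0], [110.0, 125.0], [111.0, 107.0], [111.0, 123.0], [111.0, 117.0], [111.0, 123.0], [112.0, 106.0], [112.0, 72.0], [112.0, 67.0], [112.0, 19.0], [112.0, 62.0], [112.0, 58.0], [112.0, 26.0], [112.0, 32.0], [112.0, 38.0], [112.0, 100.0], [112.0, 96.0], [112.0, 106.0], [113.0, 5.0], [113.0, 1.0], [113.0, 3.0], [114.0, 4.0], [115.0, 4.0], [115.0, 2.0], [116.0, 1.0], [116.0, 2.0], [118.0, 0.0], [118.0, 2.0], [119.0, 6.0], [119.0, 4.0], [121.0, 3.0], [121.0, 5.0], [121.0, 4.0], [122.0, 5.0], [123.0, -0.0], [123.0, -0.0], [124.0, 4.0], [124.0, 3.0], [126.0, 3.0], [126.0, 4.0], [126.0, 0.0], [127.0, 4.0], [128.0, 2.0], [129.0, 7.0], [129.0, 1.0], [129.0, 2.0]]
```

View pics/c3.png

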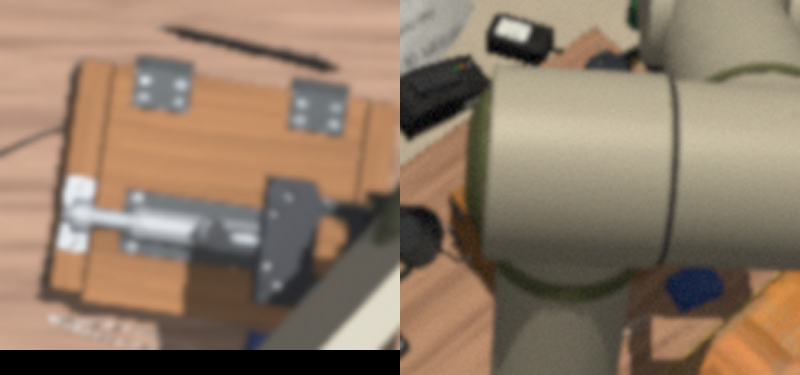

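The bolt is home: the ball is at box y=16, the rod passes through the keeper near (75,213), and the tip is at y≈111. Next I'll go behind the ball.

Call:
drive_tool([
  {"grip":1,"x":0.08,"y":-0.1,"z":0,"twist":0},
  {"grip":1,"x":0.08,"y":-0.12,"z":0,"twist":0},
  {"grip":1,"x":0,"y":-0.12,"z":0,"twist":0},
  {"grip":1,"x":0,"y":-0.1,"z":0.1,"twist":0},
  {"grip":1,"x":0,"y":0,"z":0.1,"twist":0},
  {"grip":1,"x":0,"y":0,"z":0.1,"twist":0},
])

```text
time_s: 6.7
tcp_pos: [0.5028, -0.2019, 0.1792]
ee_rot: [[0.992, -0.123, 0.01], [-0.123, -0.992, -0.008], [0.011, 0.006, -1.0]]
force: [0.1, -0.4, -0.1]
grip_width: 0.009
```

```bash
python3 plan.py -2 16 143
```

```text
t 6.7 tcp box [  4.1  19.9 179.2] tip z 160.2 yawerr deg 0.32 F [ 0.2 -0.4 -0.1] grip 0.009363291732675144
tool units total [-0.0315  0.019   0.0856] dist 0.019
units if aligned [-0.0305  0.0197  0.0858]
```

Call:
drive_tool([
  {"grip":1,"x":0,"y":0.01,"z":0.06,"twist":0},
  {"grip":1,"x":-0.02,"y":0,"z":0.03,"twist":0},
  {"grip":1,"x":-0.03,"y":0,"z":0,"twist":0},
  {"grip":1,"x":-0.04,"y":0,"z":0,"twist":0},
  {"grip":1,"x":-0.04,"y":0,"z":0,"twist":0},
])

```text
time_s: 7.2
tcp_pos: [0.4737, -0.1964, 0.1551]
ee_rot: [[0.993, -0.121, 0.003], [-0.121, -0.993, 0.0], [0.003, -0.001, -1.0]]
force: [3.4, -0.6, 0.2]
grip_width: 0.005
```

```bash
python3 plan.py -38 16 142
```

```text
t 7.2 tcp box [-25.5  21.6 155.1] tip z 136.1 yawerr deg 0.43 F [ 3.4 -0.1  0.2] grip 0.004732534759926603
tool units total [-0.0625  0.0276 -0.0297] dist 0.015
units if aligned [-0.0624  0.0281 -0.0295]
```

Call:
drive_tool([
  {"grip":1,"x":-0.04,"y":0,"z":-0.01,"twist":0},
  {"grip":1,"x":-0.04,"y":0,"z":-0.005,"twist":0},
])

```text
time_s: 7.4
tcp_pos: [0.4568, -0.1946, 0.1592]
ee_rot: [[0.993, -0.122, 0.006], [-0.122, -0.993, -0.001], [0.006, 0.001, -1.0]]
force: [3.2, -0.4, -2.1]
grip_width: 0.006
```

```bash
python3 plan.py -38 16 142
```

```text
t 7.4 tcp box [-42.5  21.3 159.2] tip z 140.2 yawerr deg 0.4 F [ 3.2  0.  -2.1] grip 0.006145865268177981
tool units total [ 0.0226  0.0265 -0.0089] dist 0.007
units if aligned [ 0.0227  0.0264 -0.0091]
```

Call:
drive_tool([
  {"grip":1,"x":0.01,"y":0.01,"z":-0.1,"twist":0},
  {"grip":1,"x":0,"y":0.01,"z":-0.05,"twist":0},
  {"grip":1,"x":-0.07,"y":0.01,"z":0,"twist":0},
  {"grip":1,"x":-0.06,"y":0,"z":0,"twist":0},
  {"grip":1,"x":0,"y":0,"z":0,"twist":0},
])

```text
time_s: 7.9
tcp_pos: [0.428, -0.1971, 0.1914]
ee_rot: [[0.992, -0.123, 0.005], [-0.123, -0.992, -0.002], [0.005, 0.001, -1.0]]
force: [0.2, 0.3, -0.7]
grip_width: 0.004
```

```bash
python3 plan.py -65 16 131
```

```text
t 7.9 tcp box [-70.8  15.  191.4] tip z 172.4 yawerr deg 0.35 F [ 0.1  0.3 -0.7] grip 0.004213161834960292
tool units total [ 0.0279 -0.0048  0.2071] dist 0.042
units if aligned [ 0.029  -0.0048  0.2069]
```

Call:
drive_tool([
  {"grip":1,"x":0.03,"y":0,"z":0.05,"twist":0},
  {"grip":1,"x":0,"y":0,"z":0.05,"twist":0},
  {"grip":1,"x":0,"y":0,"z":0.05,"twist":0},
  {"grip":1,"x":0,"y":0,"z":0.03,"twist":0},
  {"grip":1,"x":0,"y":0,"z":0.02,"twist":0},
])

```text
time_s: 8.4
tcp_pos: [0.435, -0.1982, 0.1478]
ee_rot: [[0.992, -0.122, 0.004], [-0.122, -0.992, -0.002], [0.004, 0.001, -1.0]]
force: [-8.0, 0.4, 27.3]
grip_width: 0.005
```

```bash
python3 plan.py -65 16 131
```

```text
t 8.4 tcp box [-63.7  14.9 147.8] tip z 128.8 yawerr deg 0.37 F [-8.  -0.7 27.3] grip 0.0048402356378809686
tool units total [-0.0064 -0.0058 -0.011 ] dist 0.003
units if aligned [-0.0065 -0.0057 -0.0109]
```

Pressed to the stop (tip 129 against an expected ball top of 131, 27 N). I'll retreat and check.

Call:
drive_tool([
  {"grip":1,"x":0,"y":0,"z":0,"twist":0},
  {"grip":1,"x":0,"y":0,"z":-0.05,"twist":0},
  {"grip":1,"x":0,"y":0,"z":-0.2,"twist":0},
  {"grip":1,"x":0,"y":0.05,"z":-0.2,"twist":0},
  {"grip":1,"x":-0.1,"y":0.15,"z":-0.1,"twist":0},
  {"grip":1,"x":-0.15,"y":0.15,"z":0,"twist":0},
  {"grip":1,"x":-0.15,"y":0.15,"z":0,"twist":0},
  {"grip":1,"x":-0.15,"y":0.15,"z":0,"twist":0},
  {"grip":1,"x":-0.15,"y":0.15,"z":0,"twist":0},
  {"grip":1,"x":0,"y":0,"z":0,"twist":0},
])

```text
time_s: 9.4
tcp_pos: [0.2724, -0.3455, 0.2618]
ee_rot: [[0.993, -0.117, 0.005], [-0.117, -0.993, -0.005], [0.005, 0.005, -1.0]]
force: [0.2, 0.7, 0.3]
grip_width: 0.006
```

```bash
python3 plan.py
python3 - <<'E'
from bench import manip
from h import *
a=[]
for n,(x0,y0,w,h) in {"top":(270,160,140,120),"side":(250,110,150,140)}.items():
    s=manip.snapshot(n); np.savez(f"{n}4.npz",**s)
    a.append(cv2.resize(s["image"][y0:y0+h,x0:x0+w],(400,int(h*400/w)),interpolation=cv2.INTER_CUBIC))
H=max(i.shape[0] for i in a)
cv2.imwrite("pics/c4.png",np.hstack([cv2.copyMakeBorder(i,0,H-i.shape[0],0,0,0) for i in a]))
s=load("top4.npz");c=cloud(s);p=(c.reshape(-1,3)-BO)@BR*1000
k=p[(p[:,0]<-51)&(p[:,0]>-85)&(p[:,1]>-40)&(p[:,1]<60)&(p[:,2]>116)&(p[:,2]<168)]
print("ball",k.mean(0),k.min(0),k.max(0),len(k))
k=p[(abs(p[:,0]+27)<5)&(p[:,1]>80)&(p[:,2]>119)&(p[:,2]<140)];print("tip",k[:,1].max())
for nm,x0,x1,y0,y1 in (("rear",30,60,-40,40),("front",-75,-60,35,80),("wallL",-10,60,95,110),("wallR",0,60,-110,-95)):
    k=p[(p[:,0]>x0)&(p[:,0]<x1)&(p[:,1]>y0)&(p[:,1]<y1)]; print(nm,np.median(k[:,2]),len(k))
E
```

```text
t 9.4 tcp box [-205.9 -152.2  261.8] tip z 242.8 yawerr deg 0.66 F [0.2 0.7 0.3] grip 0.006455111059553504
ball [-61.93718229  16.43389191 129.14080682] [-71.80610818   8.08337597 117.66216276] [-52.28581857  24.32475301 133.85522829] 56
tip 110.83993184889498
rear 106.41605559684686 443
front 106.68314994074935 127
wallL 106.49587710858933 195
wallR 106.1726888322389 166
```

View pics/c4.png

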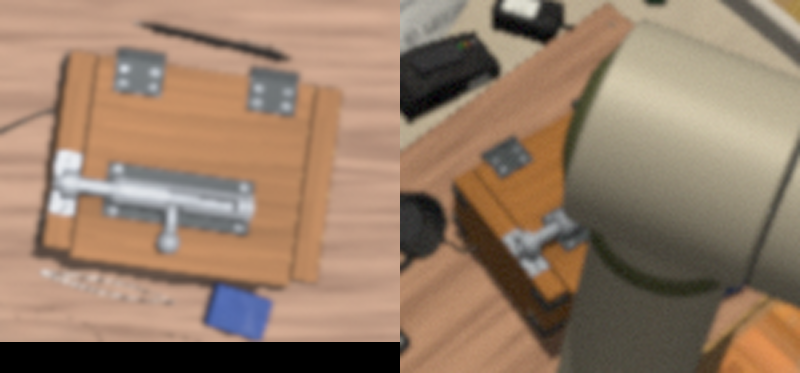

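The picture shows the knob lying toward the front at (168,243), the rod through the keeper at (65,185), and the lid flush. The tweezers, wax and pen haven't moved.

```bash
python3 -c "
from bench import manip
print(manip.hand_in())"
```

```text
the job is handed in; nothing more can be done
None
```

The box is locked and the job is handed in at about 9.5 s of the 48 s allowed; `hand_in()` gives no verdict.

I pressed the lid shut with the closed fingertips. I then pushed the knob ball until the bolt hit its stop, and turned the knob down by pushing it from behind and pressing it from above to its stop.

Last checks, from the top camera's depth with the arm clear of the box:
- **Lid:** it is flush with the side walls to within about 0.5 mm.
- **Bolt:** the ball is at box y ≈ 16 mm, where it sits with the bolt home. The tip reaches y ≈ 111 mm, out of the far side of the keeper (112 mm expected).
- **Knob:** the ball is at x ≈ -62 mm with its top near 132 mm, about 1.4 rad, so it lies in the notch.
- **Bystanders:** the tweezers, wax block and pen look unmoved in the picture. I did not re-check the tape and slide gauge; the arm kept well away from them.

Two things were a little off:
- **Depth bias:** camera depths read about 1.3 mm high against the stated wall height, within the stated calibration accuracy.
- **Seating force:** when the lid seated, the fingertips pressed briefly with about 48 N. That is under the 120 N wrist limit. The 40 N limit covers the arm and the gripper's body, and I took it not to include the fingertips.

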